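Release the spring drawer of the gauge cabinet with the release pin

ROBOT

A 6-joint arm with a two-finger parallel gripper is mounted at the origin on a cart in front of the work surface, level with it; the furniture and walls round the work are solid. World frame = base frame: x ahead of the robot, y to its left, z up, the work surface at z = 0. Lengths are in m, angles in rad, forces in N, time in s.
With the tool pointing down it reaches from about 0.35 to 0.85 m from the base axis. Payload 8.1 kg.
Tool frame: the origin (TCP) lies at the very end of the fingers, on their centre line; the grasp point (between the pads) lies 19 mm behind it; z points along the fingers, y is the line along which they close (so a half turn about z gives the same grasp; the last joint's range is limited). The gripper opens to 93 mm and grips with 3 to 60 N. Pads are 15 mm wide; open, the fingers measure 128 mm over their backs; the gripper's body (75 mm by 188 mm) begins 65 mm behind the grasp point.
Start: joints at [1.027, 0.13, 1.488, -0, 1.523, -0.085], TCP at [0.266, 0.538, 0.219] pointing down, gripper open.
Joint ranges: [-2.96, 2.96], [-0.89, 2.26], [0.02, 2.5], [-1.34, 4.48], [0, 2.73], [-2.66, 2.66]. Speed limits (rad/s): [2.39, 2.39, 2.79, 3.14, 3.14, 3.14].

INTERFACE

Orientations are given as a unit quaternion [x, y, z, w].
In Python, from workcell import bot gives the robot as it stands.
- The arm moves only by the tool send_rows, never from a script. Its argument "series" is a list of rows, each an object with "offset": the shift along the tool's x, y, z as a fraction of full scale, a list of three; "rotation": the turn, a rotation vector about the tool's x, y, z as a fraction of full scale, a list of three; "gripper": the gripper command: -1 is fully open, 1 is shut, values between are in proportion. A call has 1 to 20 rows; each row is the pose to reach, as a shift and turn from the pose commanded when the call began, along the tool's axes at that moment; what a row does not reach only later rows make up. Full scale, the value 1, is 0.3 m for a shift and 90 degrees for a turn. A row lasts 1/10 s, in which the tool goes at most 50 mm and 8.59 degrees, less where a joint would pass 70% of its speed; a pose out of reach is approached as far as the arm can. A call with a number of a shift or a turn outside -1 to 1 is refused whole. A call with a gripper value outside its range is refused whole. The fingers move at their own pace and stop on an object; "grip_force" is the grip in N (left out, the last holds). Time passes only in rows, so rows that repeat a pose let the fingers close. It gives the time, the measured TCP pose, the force, the opening and the grip force at its end, in the units of the state.
- bot.read_state(): the state, without advancing time (a new reading comes with each control period).
- bot.get_image(name): name is "scene" or "top" or "wrist"; returns a dict with "color" (420x560x3 uint8, red, green, blue), "fx", "fy", "cx", "cy" (pixels), "rvec" (rotation vector, rad) and "tvec" (3), from world to camera coordinates, as OpenCV has them. Camera axes: x right, y down, z forward; pixel columns grow to the right and rows downward; lengths in m; the calibration is good to about 2 mm. A picture is of the moment at which its call begins. There is no depth.
- bot.close_job(): hands the job in; it is judged then, once.
Trained networks look in a picture, given as the dict that the camera call returned (one of the last four; its "shot" number tells which), for a name from the list of things; names that differ only in an ending like _2 or _b are one class to them, and where a whole thing is asked for, a point or a joint stands for the part that bears it (a point fixed in the world has none). Each returns a list of dicts, best first, with "p" (0 to 1); they miss things now and then, are a little off and sometimes report something else, mostly with a low value. They report only what shows in the picture. A call takes as long as a camera call.
- bot.look_for(picture, label): "rect" ([centre column, centre row, width, height] in pixels, round what is visible of it).
The state is a dict: "time_s": time; "qpos": joint angles; "joint_vel": joint speeds; "joint_torque": joint torques, N m; "eef_pos": TCP position; "eef_rot": TCP orientation; "wrist_force": force on the tool from outside, world axes, zero at the start; "ft_torque": the same for the moment, N m; "opening": finger opening in m; "grip_force": force on a finger pad.
Only numpy, scipy, OpenCV 4.12 (cv2) and the standard library are available. Lean on these libraries where they do the work, as an engineer would, in place of code of your own. Each camera call takes 0.05 s, during which the arm holds its last target. There are 200 camera calls.

TASK

The drawer of the small grey steel cabinet is held shut by a spring catch. Take the long slim release pin from the wooden stand, push it down through the hole in the cabinet's roof onto the back of the catch until the drawer springs open, then put the pin back in the socket it came from and let go of it.

Things in the scene. Friction and masses are not known exactly. Their poses are not given: they have to be found in the camera images.
- release_pin: Steel pin, tallest of 3 tools upright in a fixed wooden block 50 mm high; 160 mm long, 0.1 kg: shank 12 mm dia, 95 mm, then a 20 mm dia grip, 65 mm. Origin: centre of its foot, 10 mm above the table at the start; z up the pin. Sockets: 18 mm dia, 40 deep, in a row, 80 apart; which holds what varies. Others (short shank, body 30-34 mm thick, tops 121 mm high at most) cannot reach the catch.
- release_hole (a point): Centre of the mouth of the round hole, 26 mm dia, in the 6 mm roof of the grey cabinet (fixed, 160 long x 140 wide x 100 mm high). The mouth is 100 mm above the table, 45 mm behind the cabinet's middle on its centre line. x points from the cabinet's drawer front to its rear, z up. The catch's pad lies straight below, 35 mm under the mouth.
- spring_catch: Spring catch in the cabinet: a flat steel pad, 36 mm dia, under the hole, its top 35 mm below the roof's upper face at rest. It goes straight down against a spring: 2 N at first, 6 N at 8 to 9 mm, where the drawer comes free, 9 N at its stop, 15 mm down; let go, it rises again. Origin: at rest under the middle of the cabinet's base, on the table; goes down with the pad.
- gauge_drawer (a joint): How far the cabinet's drawer is out, in m: 0 shut, 0.08 fully open. Once the catch is pressed far enough a spring drives the drawer out of the cabinet's front (along the hole's -x) in about 1.5 s, and it stays out. Drawer front 136 mm wide, 84 mm high, with a small dark plate.

How it is judged:
By the outcome, as a careful person would: the job done as asked, in the order asked, and still so for the second after the job is handed in, with the robot touching nothing.
It also fails if it takes over 40 s, if anything falls off the work surface, if the arm or the gripper's body presses on something with over 40 N, if the wrist force passes 120 N, or if a joint passes its speed limit or range.

## Working session

There is one attempt and no reset: what is moved stays moved. The work goes in short steps, Python scripts to look and compute and a tool call to move; the robot and the scene stay as the last step left them, time stands still between calls to the robot, and variables do not carry over. Pictures are saved under pics/ and viewed, at most 10 in all, crops included, and the job is handed in when it is done.

Besides the shell and the picture viewer there is one more tool, called after "Emit:" as a command line: name --argument value ..., lists and objects as JSON in quotes. send_rows: Moves the arm, as the interface text tells. Shift numbers are shares of 0.3 m and turn numbers shares of 90 degrees, none past 1 either way. Its arguments: {"type":"object","properties":{"series":{"type":"array"},"grip_force":{"type":"number"}},"required":["series"]}

```bash
mkdir -p pics; cat > h.py <<'E'
import numpy as np, cv2
from scipy.spatial.transform import Rotation as R
from workcell import bot
def save(im,n): cv2.imwrite(f'pics/{n}.png',im['color'][:,:,::-1])
def ray(im,u,v):
    M=R.from_rotvec(np.ravel(im['rvec'])).as_matrix(); t=np.ravel(im['tvec'])
    return -M.T@t, M.T@np.array([(u-im['cx'])/im['fx'],(v-im['cy'])/im['fy'],1])
def atz(im,u,v,z):
    c,d=ray(im,u,v); return c+d*(z-c[2])/d[2]
def proj(im,P):
    M=R.from_rotvec(np.ravel(im['rvec'])).as_matrix(); p=M@np.array(P)+np.ravel(im['tvec'])
    return np.array([p[0]/p[2]*im['fx']+im['cx'],p[1]/p[2]*im['fy']+im['cy']])
E
python3 - <<'E'
from h import *
s=bot.read_state(); print({k:np.round(s[k],3) for k in s})
for n in ['top','scene']:
    im=bot.get_image(n); save(im,n+'0')
    print(n,np.round(ray(im,280,210),3),im['fx'])
    for l in ['release_pin','release_hole','spring_catch','gauge_drawer']:
        print(l,[(np.round(d['rect'],1),round(d['p'],2)) for d in bot.look_for(im,l)[:3]])
E
```

```text
{'time_s': np.float64(0.0), 'qpos': array([ 1.027,  0.131,  1.489,  0.   ,  1.523, -0.085]), 'joint_vel': array([ 0.002, -0.   , -0.   ,  0.001, -0.   , -0.001]), 'joint_torque': array([-1.0000e-03, -5.5984e+01, -4.9177e+01,  7.7000e-02,  3.5000e-02,
       -0.0000e+00]), 'eef_pos': array([0.265, 0.537, 0.218]), 'eef_rot': array([ 0.227,  0.974, -0.001, -0.   ]), 'wrist_force': array([-0.477, -1.012, -0.276]), 'ft_torque': array([ 0.009, -0.038,  0.   ]), 'grip_force': np.float64(0.0), 'opening': np.float64(0.092)}
top [[ 0.32   0.041  1.015]
 [ 0.235  0.024 -0.972]] 406.6124632229614
release_pin [(array([192.3, 219.2,  19.5,  17.7]), 0.72)]
release_hole [(array([352. , 246. ,  85.3,  87.7]), 0.93)]
spring_catch [(array([361.8, 229.1,  11. ,  11.6]), 0.63)]
gauge_drawer [(array([341. , 280.4,  59.2,  22.3]), 0.65)]
scene [[ 0.042 -0.67   0.975]
 [ 0.371  0.59  -0.717]] 535.5054915498386
release_pin [(array([235.3, 158.1,  11.7,  40. ]), 0.78)]
release_hole [(array([319.4, 273.7,  97.9,  98.6]), 0.61)]
spring_catch []
gauge_drawer [(array([279.9, 288.2,  29.4,  69.4]), 0.86)]
```

View pics/top0.png

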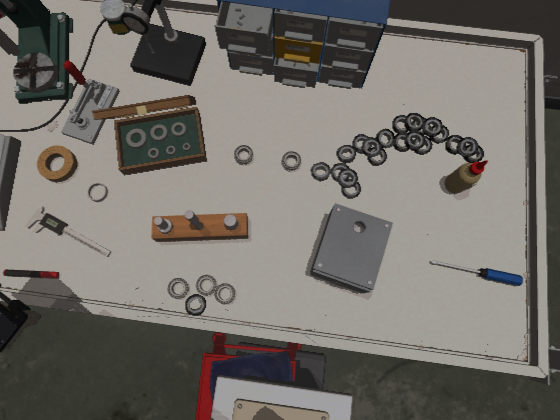

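View pics/scene0.png

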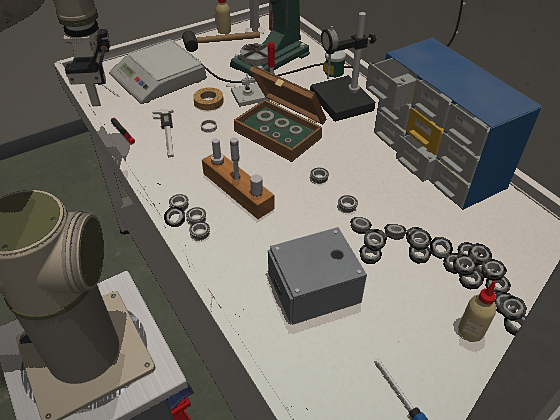

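The top picture shows the block at (200,226), with the tall pin in the middle socket (top near (190,215)). The cabinet roof is at (352,246), its hole at (360,228) and the drawer front toward the robot. Next I'll measure these points.

```bash
python3 - <<'E'
from h import *
t=bot.get_image('top'); s=bot.get_image('scene')
a=t['color'][180:310,140:410][:,:,::-1]; b=s['color'][130:330,190:390][:,:,::-1]
a=cv2.resize(a,(800,385),interpolation=cv2.INTER_CUBIC)
cv2.imwrite('pics/c1.png',a)
print('pin top', atz(t,190,215,.17),'scene',atz(s,235,141,.17))
print('hole',atz(t,360,227.5,.1),'scene',atz(s,337,255,.1))
for n,p in dict(tl=(337,205),tr=(391.5,236.5),br=(371,291),bl=(312,276)).items(): print(n,atz(t,*p,.1))
# hole: dark blob centroid in each
for im,c,z in ((t,(360,228),.1),(s,(337,255),.1)):
    g=im['color'][c[1]-9:c[1]+9,c[0]-9:c[0]+9].astype(int).sum(2)/3
    m=g<(g.min()+np.median(g))/2; y,x=np.nonzero(m); u,v=x.mean()+c[0]-9,y.mean()+c[1]-9
    print('blob',u,v,m.sum(),atz(im,u,v,z))
E
```

```text
pin top [0.48794489 0.25034794 0.17      ] scene [0.48941725 0.24519473 0.17      ]
hole [ 0.52443921 -0.12400863  0.1       ] scene [ 0.5258121  -0.12567705  0.1       ]
tl [ 0.57044488 -0.06659222  0.1       ]
tr [ 0.51309626 -0.19683535  0.1       ]
br [ 0.3851079  -0.16031268  0.1       ]
bl [ 0.40042171 -0.02747837  0.1       ]
blob 360.47169811320754 224.18867924528303 53 [ 0.5323028  -0.12441739  0.1       ]
blob 336.65934065934067 254.30769230769232 91 [ 0.52632202 -0.12378087  0.1       ]
```

View pics/c1.png

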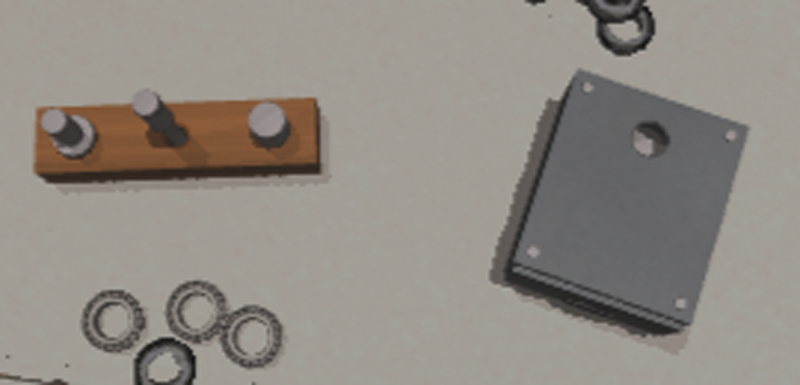

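Emit:
send_rows --series '[{"offset": [-0.4, -0.25, -0.1], "rotation": [0, 0, 0.3], "gripper": -1}, {"offset": [-0.9, -0.45, -0.15], "rotation": [0, 0, 0.71], "gripper": -1}, {"offset": [-0.9, -0.45, -0.15], "rotation": [0, 0, 0.71], "gripper": -1}, {"offset": [-0.9, -0.45, -0.15], "rotation": [0, 0, 0.71], "gripper": -1}, {"offset": [-0.9, -0.45, -0.15], "rotation": [0, 0, 0.71], "gripper": -1}, {"offset": [-0.9, -0.45, -0.15], "rotation": [0, 0, 0.71], "gripper": -1}, {"offset": [-0.9, -0.45, -0.15], "rotation": [0, 0, 0.71], "gripper": -1}, {"offset": [-0.9, -0.45, -0.15], "rotation": [0, 0, 0.71], "gripper": -1}, {"offset": [-0.9, -0.45, -0.15], "rotation": [0, 0, 0.71], "gripper": -1}, {"offset": [-0.9, -0.45, -0.15], "rotation": [0, 0, 0.71], "gripper": -1}, {"offset": [-0.9, -0.45, -0.15], "rotation": [0, 0, 0.71], "gripper": -1}, {"offset": [-0.9, -0.45, -0.15], "rotation": [0, 0, 0.71], "gripper": -1}]'

```text
time_s: 1.8
eef_pos: [0.4477, 0.2977, 0.2636]
eef_rot: [0.708, 0.707, -0.0, 0.0]
wrist_force: [-0.4, -0.0, -0.1]
opening: 0.0931
grip_force: 0.0
```

```bash
python3 - <<'E'
from h import *
im=bot.get_image('wrist'); save(im,'w1'); np.save('w1.npy',im,allow_pickle=True)
print(ray(im,280,210)); 
for l in ['release_pin','release_hole']: print(l,[(np.round(d['rect'],1),round(d['p'],2)) for d in bot.look_for(im,l)[:3]])
print(proj(im,[.4885,.247,.17]))
s=bot.read_state(); print(s['eef_pos'],R.from_quat(s['eef_rot']).as_matrix().round(3),s['wrist_force'],s['qpos'])
E
```

```text
(array([0.44705126, 0.3725288 , 0.42920512]), array([ 0.01394569, -0.24395655, -0.97003441]))
release_pin [(array([321.1, 248.8,  31.6,  55.7]), 0.76)]
release_hole []
[321.51350121 274.69875312]
[0.44779954 0.29761768 0.26358725] [[ 0.002  1.    -0.   ]
 [ 1.    -0.002 -0.   ]
 [-0.    -0.    -1.   ]] [ 0.5275792   0.10201369 -0.21334861] [ 4.91228883e-01 -5.33246080e-02  1.59530719e+00 -1.56332663e-05
  1.59970025e+00  4.93442258e-01]
```

View pics/w1.png

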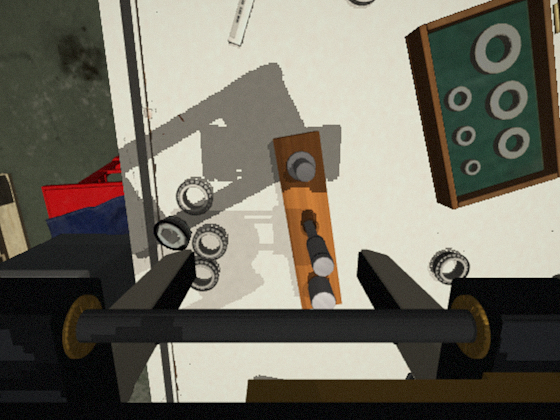

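The wrist picture shows the pin's top disc at about (323,266), its shank entering the block at (308,222), and the fingers straddling across the row.

```bash
python3 - <<'E'
from h import *
im=np.load('w1.npy',allow_pickle=True).item()
print('top',atz(im,323,266,.17),'shank at block top',atz(im,308,219,.05))
s=bot.get_image('scene');t=bot.get_image('top')
# least squares triangulation of the pin top
def tri(L):
    A=0;b=0
    for i,u,v in L:
        c,d=ray(i,u,v); d/=np.linalg.norm(d); P=np.eye(3)-np.outer(d,d); A=A+P;b=b+P@c
    return np.linalg.solve(A,b)
print(tri([(im,323,266),(t,189.3,214.4)]))
c=im['color'][190:320,260:360][:,:,::-1]
cv2.imwrite('pics/c2.png',np.hstack([cv2.resize(c,(400,520),interpolation=cv2.INTER_CUBIC),cv2.resize(s['color'][120:220,190:270][:,:,::-1],(400,520),interpolation=cv2.INTER_CUBIC)]))
E
```

```text
top [0.48950784 0.25552568 0.17      ] shank at block top [0.48776047 0.2654651  0.05      ]
[0.49017607 0.25330834 0.16504599]
```

View pics/c2.png

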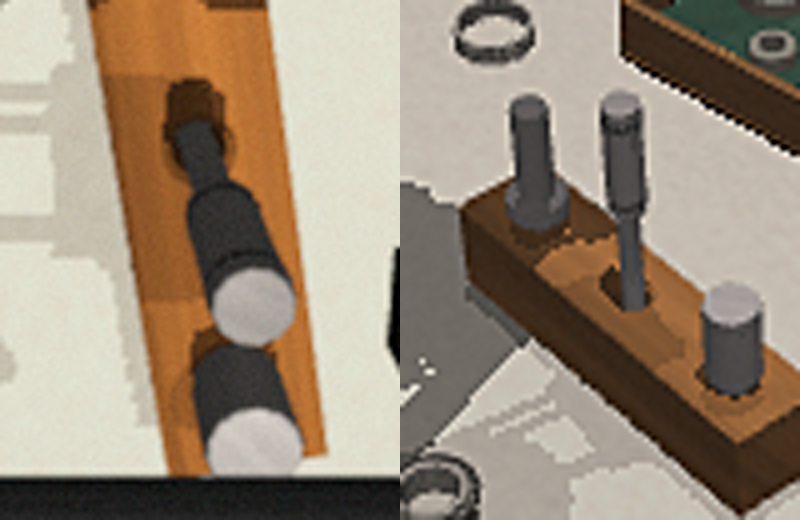

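Emit:
send_rows --series '[{"offset": [-0.147, 0.14, 0.1], "rotation": [0, 0, 0], "gripper": -1}, {"offset": [-0.147, 0.14, 0.2], "rotation": [0, 0, 0], "gripper": -1}, {"offset": [-0.147, 0.14, 0.245], "rotation": [0, 0, 0], "gripper": -1}, {"offset": [-0.147, 0.14, 0.245], "rotation": [0, 0, 0], "gripper": -1}, {"offset": [-0.147, 0.14, 0.245], "rotation": [0, 0, 0], "gripper": -1}]'

```text
time_s: 2.55
eef_pos: [0.4896, 0.2539, 0.1911]
eef_rot: [0.708, 0.706, 0.0, -0.0]
wrist_force: [-0.3, -0.5, 0.8]
opening: 0.0928
grip_force: 0.0
```

```bash
python3 - <<'E'
from h import *
im=bot.get_image('wrist'); save(im,'w2')
s=bot.read_state(); p=s['eef_pos'];print(p)
print([(np.round(d['rect'],1),round(d['p'],2)) for d in bot.look_for(im,'release_pin')[:3]])
print('tcp',proj(im,p),'pin guess top',proj(im,[.49,.254,.17]),'foot',proj(im,[.49,.254,.05]))
E
```

```text
[0.49013445 0.25418168 0.19198462]
[(array([278.8, 233.3,  35. ,  66.2]), 0.75)]
tcp [277.70423517 266.23187266] pin guess top [277.25726384 252.14195812] foot [276.60428701 207.6913281 ]
```

View pics/w2.png

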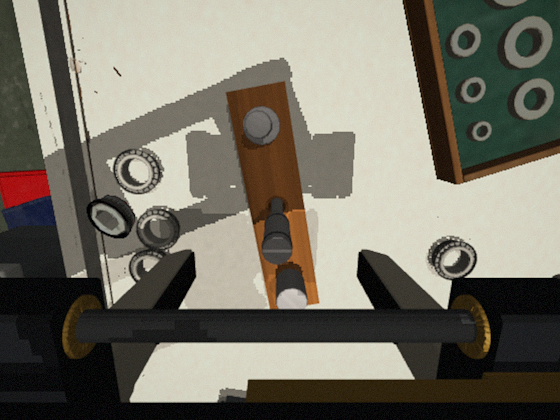

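The pin top is at (277,251) and the shank base at (277,207), which matches (0.490, 0.254). I'll go down, grip and lift.

Emit:
send_rows --series '[{"offset": [0, 0, 0.12], "rotation": [0, 0, 0], "gripper": -1}, {"offset": [0, 0, 0.237], "rotation": [0, 0, 0], "gripper": -1}, {"offset": [0, 0, 0.237], "rotation": [0, 0, 0], "gripper": -1}, {"offset": [0, 0, 0.237], "rotation": [0, 0, 0], "gripper": 1}, {"offset": [0, 0, 0.237], "rotation": [0, 0, 0], "gripper": 1}, {"offset": [0, 0, 0.237], "rotation": [0, 0, 0], "gripper": 1}, {"offset": [0, 0, 0.237], "rotation": [0, 0, 0], "gripper": 1}, {"offset": [0, 0, 0.237], "rotation": [0, 0, 0], "gripper": 1}, {"offset": [0, 0, 0.237], "rotation": [0, 0, 0], "gripper": 1}, {"offset": [0, 0, 0.237], "rotation": [0, 0, 0], "gripper": 1}, {"offset": [0, 0, 0.237], "rotation": [0, 0, 0], "gripper": 1}]' --grip_force 35

```text
time_s: 3.75
eef_pos: [0.4898, 0.253, 0.119]
eef_rot: [0.708, 0.706, -0.0, -0.0]
wrist_force: [0.5, 0.1, 0.5]
opening: 0.0333
grip_force: 0.0
```

Emit:
send_rows --series '[{"offset": [0, 0, 0], "rotation": [0, 0, 0], "gripper": 1}, {"offset": [0, 0, 0], "rotation": [0, 0, 0], "gripper": 1}, {"offset": [0, 0, 0], "rotation": [0, 0, 0], "gripper": 1}, {"offset": [0, 0, 0], "rotation": [0, 0, 0], "gripper": 1}, {"offset": [0, 0, 0], "rotation": [0, 0, 0], "gripper": 1}]'

```text
time_s: 4.25
eef_pos: [0.4898, 0.2531, 0.119]
eef_rot: [0.708, 0.706, -0.0, -0.0]
wrist_force: [1.0, 0.8, -1.2]
opening: 0.0194
grip_force: 35.0
```

Emit:
send_rows --series '[{"offset": [0, 0, -0.08], "rotation": [0, 0, 0], "gripper": 1}, {"offset": [0, 0, -0.18], "rotation": [0, 0, 0], "gripper": 1}, {"offset": [0, 0, -0.28], "rotation": [0, 0, 0], "gripper": 1}, {"offset": [0, 0, -0.38], "rotation": [0, 0, 0], "gripper": 1}, {"offset": [0, 0, -0.45], "rotation": [0, 0, 0], "gripper": 1}, {"offset": [-0.1, 0.02, -0.46], "rotation": [0, 0, 0], "gripper": 1}, {"offset": [-0.22, 0.04, -0.46], "rotation": [0, 0, 0], "gripper": 1}, {"offset": [-0.34, 0.06, -0.46], "rotation": [0, 0, 0], "gripper": 1}, {"offset": [-0.46, 0.08, -0.46], "rotation": [0, 0, 0], "gripper": 1}, {"offset": [-0.58, 0.1, -0.46], "rotation": [0, 0, 0], "gripper": 1}, {"offset": [-0.7, 0.12, -0.46], "rotation": [0, 0, 0], "gripper": 1}, {"offset": [-0.82, 0.12, -0.46], "rotation": [0, 0, 0], "gripper": 1}, {"offset": [-0.94, 0.12, -0.46], "rotation": [0, 0, 0], "gripper": 1}, {"offset": [-1, 0.12, -0.46], "rotation": [0, 0, 0], "gripper": 1}, {"offset": [-1, 0.12, -0.46], "rotation": [0, 0, 0], "gripper": 1}]'

```text
time_s: 5.75
eef_pos: [0.5247, -0.0493, 0.2569]
eef_rot: [0.709, 0.705, -0.0, 0.0]
wrist_force: [0.5, 0.6, -0.4]
opening: 0.0195
grip_force: 35.0
```

Emit:
send_rows --series '[{"offset": [-0.1, 0, 0.04], "rotation": [0, 0, 0], "gripper": 1}, {"offset": [-0.2, 0, 0.07], "rotation": [0, 0, 0], "gripper": 1}, {"offset": [-0.245, 0, 0.077], "rotation": [0, 0, 0], "gripper": 1}, {"offset": [-0.245, 0, 0.077], "rotation": [0, 0, 0], "gripper": 1}, {"offset": [-0.245, 0, 0.077], "rotation": [0, 0, 0], "gripper": 1}]'

```text
time_s: 6.25
eef_pos: [0.5249, -0.1195, 0.2343]
eef_rot: [0.708, 0.706, 0.0, -0.0]
wrist_force: [-0.3, -0.9, -1.1]
opening: 0.0193
grip_force: 35.0
```

```bash
python3 - <<'E'
from h import *
w=bot.get_image('wrist'); s=bot.get_image('scene'); np.save('w3.npy',w,allow_pickle=True)
np.save('s3.npy',s,allow_pickle=True)
p=bot.read_state()['eef_pos'];print(p)
f=p-[0,0,.109]
print('w foot',proj(w,f),'hole',proj(w,[.5255,-.124,.1]))
print('s foot',proj(s,f),'hole',proj(s,[.5255,-.124,.1]))
cv2.imwrite('pics/c3.png',np.hstack([cv2.resize(w['color'][120:300,210:340][:,:,::-1],(390,540),interpolation=cv2.INTER_CUBIC),cv2.resize(s['color'][200:290,300:365][:,:,::-1],(390,540),interpolation=cv2.INTER_CUBIC)]))
E
```

```text
[ 0.52506433 -0.11922605  0.23457608]
w foot [276.47314295 215.98269449] hole [276.83937068 213.87718268]
s foot [335.79749625 245.24751447] hole [336.40584488 254.53676924]
```

View pics/c3.png

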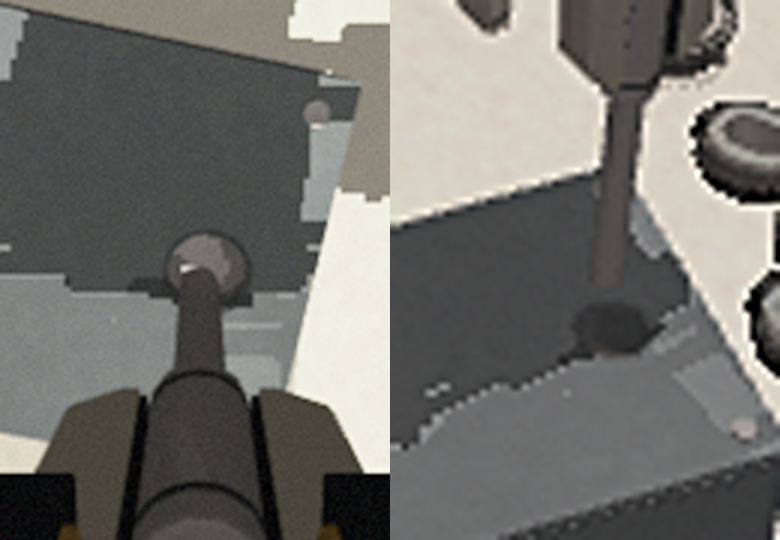

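```bash
python3 - <<'E'
from h import *
w=np.load('w3.npy',allow_pickle=True).item();s=np.load('s3.npy',allow_pickle=True).item()
print(atz(w,279,210.7,.1),atz(s,337.2,255,.1),'foot',atz(w,275.7,215.7,.1256),atz(s,336,246,.1256))
E
```

```text
[ 0.52763943 -0.12076094  0.1       ] [ 0.52616853 -0.12590012  0.1       ] foot [ 0.52436331 -0.1189518   0.1256    ] [ 0.52419285 -0.12111549  0.1256    ]
```

Emit:
send_rows --series '[{"offset": [-0.011, 0.009, 0], "rotation": [0, 0, 0], "gripper": 1}, {"offset": [-0.011, 0.009, 0.04], "rotation": [0, 0, 0], "gripper": 1}, {"offset": [-0.011, 0.009, 0.08], "rotation": [0, 0, 0], "gripper": 1}, {"offset": [-0.011, 0.009, 0.11], "rotation": [0, 0, 0], "gripper": 1}, {"offset": [-0.011, 0.009, 0.14], "rotation": [0, 0, 0], "gripper": 1}, {"offset": [-0.011, 0.009, 0.17], "rotation": [0, 0, 0], "gripper": 1}, {"offset": [-0.011, 0.009, 0.17], "rotation": [0, 0, 0], "gripper": 1}]'

```text
time_s: 7.05
eef_pos: [0.5263, -0.1235, 0.1809]
eef_rot: [0.708, 0.706, -0.001, -0.001]
wrist_force: [0.4, -0.3, -0.9]
opening: 0.0196
grip_force: 35.0
```

Emit:
send_rows --series '[{"offset": [0, 0, 0.02], "rotation": [0, 0, 0], "gripper": 1}, {"offset": [0, 0, 0.035], "rotation": [0, 0, 0], "gripper": 1}, {"offset": [0, 0, 0.05], "rotation": [0, 0, 0], "gripper": 1}, {"offset": [0, 0, 0.065], "rotation": [0, 0, 0], "gripper": 1}, {"offset": [0, 0, 0.065], "rotation": [0, 0, 0], "gripper": 1}, {"offset": [0, 0, 0.065], "rotation": [0, 0, 0], "gripper": 1}]'

```text
time_s: 7.65
eef_pos: [0.5278, -0.124, 0.1644]
eef_rot: [0.708, 0.706, 0.0, 0.001]
wrist_force: [-1.0, 0.1, 5.7]
opening: 0.0197
grip_force: 35.0
```

```bash
python3 - <<'E'
from h import *
s=bot.get_image('scene'); st=bot.read_state(); print(st['eef_pos'],st['wrist_force'])
print([(np.round(d['rect'],1),round(d['p'],2)) for d in bot.look_for(s,'gauge_drawer')[:3]])
E
```

```text
[ 0.52784815 -0.12398939  0.16440094] [-0.77594149  0.5341991   4.47550417]
[(array([275.1, 291.4,  34.1,  65.5]), 0.82)]
```

Emit:
send_rows --series '[{"offset": [0, 0, 0.01], "rotation": [0, 0, 0], "gripper": 1}, {"offset": [0, 0, 0.01], "rotation": [0, 0, 0], "gripper": 1}, {"offset": [0, 0, 0.01], "rotation": [0, 0, 0], "gripper": 1}, {"offset": [0, 0, 0.01], "rotation": [0, 0, 0], "gripper": 1}, {"offset": [0, 0, 0.01], "rotation": [0, 0, 0], "gripper": 1}, {"offset": [0, 0, 0.01], "rotation": [0, 0, 0], "gripper": 1}, {"offset": [0, 0, 0.01], "rotation": [0, 0, 0], "gripper": 1}, {"offset": [0, 0, 0.01], "rotation": [0, 0, 0], "gripper": 1}, {"offset": [0, 0, 0.01], "rotation": [0, 0, 0], "gripper": 1}, {"offset": [0, 0, 0.01], "rotation": [0, 0, 0], "gripper": 1}, {"offset": [0, 0, 0.01], "rotation": [0, 0, 0], "gripper": 1}, {"offset": [0, 0, 0.01], "rotation": [0, 0, 0], "gripper": 1}]'

```text
time_s: 8.95
eef_pos: [0.5279, -0.124, 0.1617]
eef_rot: [0.708, 0.706, 0.0, 0.001]
wrist_force: [-0.8, 0.1, 6.1]
opening: 0.0197
grip_force: 35.0
```

```bash
python3 - <<'E'
from h import *
s=bot.get_image('scene'); save(s,'s4'); st=bot.read_state(); print(st['eef_pos'],st['wrist_force'])
print([(np.round(d['rect'],1),round(d['p'],2)) for d in bot.look_for(s,'gauge_drawer')[:3]])
E
```

```text
[ 0.52788328 -0.12401322  0.16164761] [-1.05839768  0.35155988  5.68871203]
[(array([262.6, 299.4,  59.9,  73.1]), 0.82)]
```

View pics/s4.png

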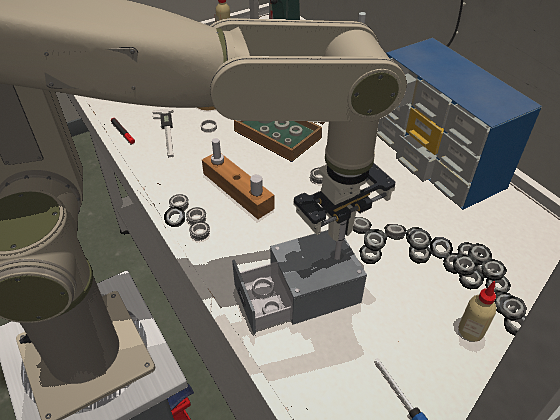

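The drawer is out (front at (262,299)) and the empty middle socket shows at (237,177). I'll withdraw the pin and carry it back.

Emit:
send_rows --series '[{"offset": [0, 0, -0.04], "rotation": [0, 0, 0], "gripper": 1}, {"offset": [0, 0, -0.1], "rotation": [0, 0, 0], "gripper": 1}, {"offset": [0, 0, -0.18], "rotation": [0, 0, 0], "gripper": 1}, {"offset": [0, 0, -0.26], "rotation": [0, 0, 0], "gripper": 1}, {"offset": [0, 0, -0.32], "rotation": [0, 0, 0], "gripper": 1}, {"offset": [0.1, -0.02, -0.33], "rotation": [0, 0, 0], "gripper": 1}, {"offset": [0.22, -0.04, -0.33], "rotation": [0, 0, 0], "gripper": 1}, {"offset": [0.34, -0.06, -0.33], "rotation": [0, 0, 0], "gripper": 1}, {"offset": [0.46, -0.08, -0.33], "rotation": [0, 0, 0], "gripper": 1}, {"offset": [0.58, -0.1, -0.33], "rotation": [0, 0, 0], "gripper": 1}, {"offset": [0.7, -0.12, -0.33], "rotation": [0, 0, 0], "gripper": 1}, {"offset": [0.82, -0.12, -0.33], "rotation": [0, 0, 0], "gripper": 1}, {"offset": [0.94, -0.12, -0.33], "rotation": [0, 0, 0], "gripper": 1}, {"offset": [1, -0.12, -0.33], "rotation": [0, 0, 0], "gripper": 1}, {"offset": [1, -0.12, -0.33], "rotation": [0, 0, 0], "gripper": 1}]'

```text
time_s: 10.55
eef_pos: [0.4918, 0.1785, 0.2597]
eef_rot: [0.707, 0.707, 0.0, -0.0]
wrist_force: [0.2, -0.8, -0.2]
opening: 0.0194
grip_force: 35.0
```

Emit:
send_rows --series '[{"offset": [0.1, -0.006, 0], "rotation": [0, 0, 0], "gripper": 1}, {"offset": [0.2, -0.006, 0], "rotation": [0, 0, 0], "gripper": 1}, {"offset": [0.252, -0.006, 0], "rotation": [0, 0, 0], "gripper": 1}, {"offset": [0.252, -0.006, 0.1], "rotation": [0, 0, 0], "gripper": 1}, {"offset": [0.252, -0.006, 0.2], "rotation": [0, 0, 0], "gripper": 1}, {"offset": [0.252, -0.006, 0.27], "rotation": [0, 0, 0], "gripper": 1}, {"offset": [0.252, -0.006, 0.27], "rotation": [0, 0, 0], "gripper": 1}, {"offset": [0.252, -0.006, 0.27], "rotation": [0, 0, 0], "gripper": 1}]'

```text
time_s: 11.35
eef_pos: [0.4909, 0.2512, 0.1789]
eef_rot: [0.708, 0.706, -0.0, 0.0]
wrist_force: [-0.3, 1.3, -0.4]
opening: 0.0196
grip_force: 35.0
```

```bash
python3 - <<'E'
from h import *
w=bot.get_image('wrist'); s=bot.get_image('scene'); np.save('w5.npy',w,allow_pickle=True)
np.save('s5.npy',s,allow_pickle=True)
p=bot.read_state()['eef_pos'];print(p)
f=p-[0,0,.109]
h=[.490,.254,.05]
for i in (w,s): print('foot',proj(i,f),'socket',proj(i,h))
cv2.imwrite('pics/c5.png',np.hstack([cv2.resize(w['color'][120:300,210:340][:,:,::-1],(390,540),interpolation=cv2.INTER_CUBIC),cv2.resize(s['color'][130:220,200:265][:,:,::-1],(390,540),interpolation=cv2.INTER_CUBIC)]))
E
```

```text
[0.49188779 0.25184717 0.18045325]
foot [277.50039431 215.78042815] socket [275.42205838 207.82400616]
foot [236.87336038 169.87534939] socket [236.29411075 175.92664782]
```

View pics/c5.png

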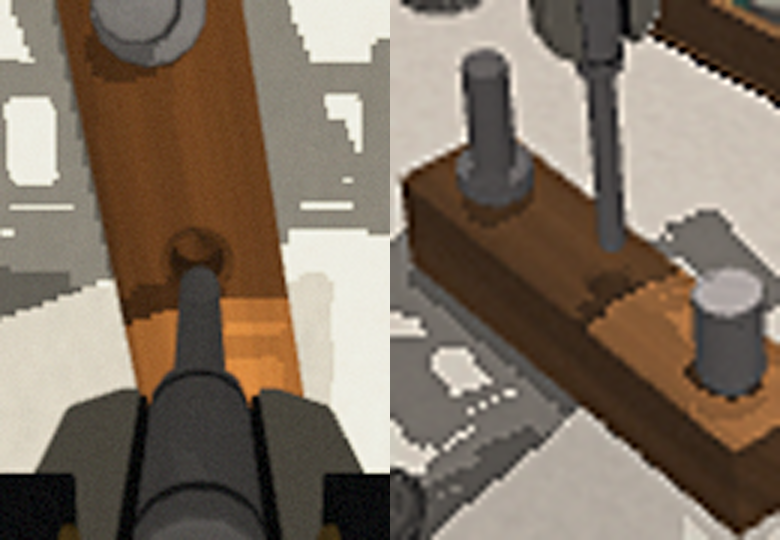

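```bash
python3 - <<'E'
from h import *
w=np.load('w5.npy',allow_pickle=True).item();s=np.load('s5.npy',allow_pickle=True).item()
print(w['fx'],atz(w,276.7,205.7,.05),atz(s,237,177,.05),'foot',atz(w,276.7,215.7,.0715),atz(s,237,170.5,.0715))
im=cv2.imread('pics/s4.png'); c=im[165:190,222:254]; cv2.imwrite('pics/c6.png',cv2.resize(c,(640,500),interpolation=cv2.INTER_CUBIC))
print(bot.read_state()['eef_pos'])
E
```

```text
313.26368727521776 [0.49124102 0.25610641 0.05      ] [0.48955709 0.24944382 0.05      ] foot [0.491165  0.2519374 0.0715   ] [0.49098323 0.24953531 0.0715    ]
[0.49188779 0.25184717 0.18045325]
```

View pics/c6.png

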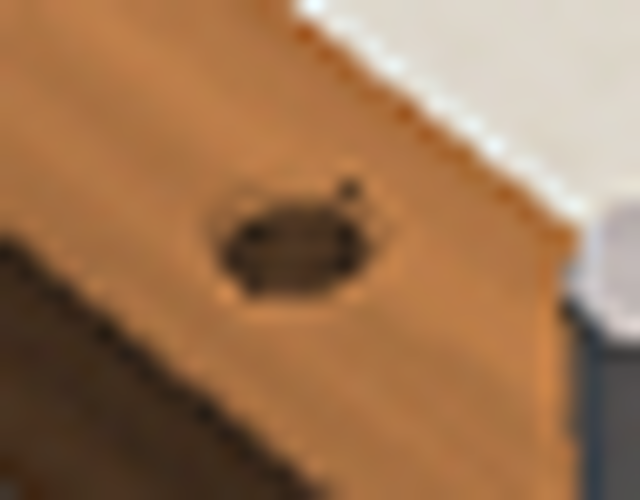

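Emit:
send_rows --series '[{"offset": [0, 0, 0.01], "rotation": [0, 0, 0], "gripper": 1}, {"offset": [0, 0, 0.01], "rotation": [0, 0, 0], "gripper": 1}, {"offset": [0, 0, 0.01], "rotation": [0, 0, 0], "gripper": 1}]'

```text
time_s: 11.75
eef_pos: [0.491, 0.252, 0.1759]
eef_rot: [0.708, 0.706, 0.0, 0.0]
wrist_force: [0.5, -0.6, -1.3]
opening: 0.0196
grip_force: 35.0
```

```bash
python3 - <<'E'
from h import *
for i in range(5):
    w=bot.get_image('wrist'); print(bot.read_state()['eef_pos'].round(4))
E
```

```text
[0.4909 0.252  0.1758]
[0.4908 0.252  0.1757]
[0.4908 0.252  0.1756]
[0.4908 0.252  0.1756]
[0.4907 0.2519 0.1755]
```

Emit:
send_rows --series '[{"offset": [0.005, -0.003, 0], "rotation": [0, 0, 0], "gripper": 1}, {"offset": [0.005, -0.003, 0.02], "rotation": [0, 0, 0], "gripper": 1}, {"offset": [0.005, -0.003, 0.04], "rotation": [0, 0, 0], "gripper": 1}, {"offset": [0.005, -0.003, 0.055], "rotation": [0, 0, 0], "gripper": 1}, {"offset": [0.005, -0.003, 0.07], "rotation": [0, 0, 0], "gripper": 1}, {"offset": [0.005, -0.003, 0.085], "rotation": [0, 0, 0], "gripper": 1}]'

```text
time_s: 12.6
eef_pos: [0.4897, 0.2533, 0.1493]
eef_rot: [0.708, 0.706, -0.0, -0.0]
wrist_force: [-0.1, -0.3, -1.4]
opening: 0.0196
grip_force: 35.0
```

Emit:
send_rows --series '[{"offset": [0, 0, 0.025], "rotation": [0, 0, 0], "gripper": 1}, {"offset": [0, 0, 0.05], "rotation": [0, 0, 0], "gripper": 1}, {"offset": [0, 0, 0.075], "rotation": [0, 0, 0], "gripper": 1}, {"offset": [0, 0, 0.092], "rotation": [0, 0, 0], "gripper": 1}, {"offset": [0, 0, 0.097], "rotation": [0, 0, 0], "gripper": 1}, {"offset": [0, 0, 0.097], "rotation": [0, 0, 0], "gripper": 1}]'

```text
time_s: 13.2
eef_pos: [0.4897, 0.2533, 0.1205]
eef_rot: [0.708, 0.706, -0.0, -0.0]
wrist_force: [0.5, 0.0, 0.1]
opening: 0.0198
grip_force: 35.0
```

Next I'll open the gripper and retreat straight up.

Emit:
send_rows --series '[{"offset": [0, 0, 0], "rotation": [0, 0, 0], "gripper": -0.4}, {"offset": [0, 0, 0], "rotation": [0, 0, 0], "gripper": -1}, {"offset": [0, 0, 0], "rotation": [0, 0, 0], "gripper": -1}, {"offset": [0, 0, 0], "rotation": [0, 0, 0], "gripper": -1}, {"offset": [0, 0, 0], "rotation": [0, 0, 0], "gripper": -1}, {"offset": [0, 0, 0], "rotation": [0, 0, 0], "gripper": -1}, {"offset": [0, 0, 0], "rotation": [0, 0, 0], "gripper": -1}, {"offset": [0, 0, -0.1], "rotation": [0, 0, 0], "gripper": -1}, {"offset": [0, 0, -0.2], "rotation": [0, 0, 0], "gripper": -1}, {"offset": [0, 0, -0.3], "rotation": [0, 0, 0], "gripper": -1}, {"offset": [0, 0, -0.4], "rotation": [0, 0, 0], "gripper": -1}, {"offset": [0, 0, -0.4], "rotation": [0, 0, 0], "gripper": -1}, {"offset": [0, 0, -0.4], "rotation": [0, 0, 0], "gripper": -1}, {"offset": [0, 0, -0.4], "rotation": [0, 0, 0], "gripper": -1}]'

```text
time_s: 14.6
eef_pos: [0.4892, 0.2531, 0.2393]
eef_rot: [0.708, 0.706, -0.001, -0.0]
wrist_force: [-0.3, -0.3, -1.2]
opening: 0.0927
grip_force: 0.0
```

```bash
python3 - <<'E'
from h import *
w=bot.get_image('wrist'); s=bot.get_image('scene'); st=bot.read_state()
print(st['eef_pos'],st['opening'],st['wrist_force'])
for i,n in ((w,'release_pin'),(s,'release_pin'),(s,'gauge_drawer')):
    print(n,[(np.round(d['rect'],1),round(d['p'],2)) for d in bot.look_for(i,n)[:2]])
for i in (w,s): print(proj(i,[.49,.254,.17]),proj(i,[.49,.254,.05]))
E
```

```text
[0.4890266  0.25305424 0.23902764] 0.09274504098381797 [-0.08022549 -0.18580768 -0.29772691]
release_pin [(array([278.6, 213.6,  25.8,  49.1]), 0.64)]
release_pin [(array([235.6, 159.1,  12.5,  40.7]), 0.61)]
gauge_drawer [(array([262.6, 297.2,  60.5,  70.6]), 0.77)]
[277.63099588 228.25763629] [277.17026057 196.99672273]
[233.45513397 138.98293594] [236.29411075 175.92664782]
```

```bash
python3 -c "
from workcell import bot
print(bot.close_job())"
```

```text
the job is handed in; nothing more can be done
None
```

The drawer is open, the release pin is back upright in its middle socket and let go of, and the job was handed in at about 15 s on the robot's clock.

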